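Unfold the press crank and clamp a leaded panel

ROBOT

A 6-joint arm with a two-finger parallel gripper is mounted at the origin on the work surface. World frame = base frame: x ahead of the robot, y to its left, z up, the work surface at z = 0. Lengths are in mm, angles in rad, forces in N, time in s.
With the tool pointing down it reaches from about 300 to 1000 mm from the base axis. Payload 5.1 kg.
Tool frame: the origin (TCP) lies midway between the tips of the shut fingers; the grasp point (between the pads) lies 19 mm behind it; z points along the fingers, y is the line along which they close (so a half turn about z gives the same grasp; the last joint's range is limited). The gripper opens to 95 mm and grips with 3 to 60 N. Pads are 20 mm wide; open, the fingers measure 119 mm over their backs; the gripper's body (75 mm by 180 mm) begins 59 mm behind the grasp point.
Start: joints at [1.214, 0.124, 1.65, -0, 1.367, -0.083], TCP at [175.776, 625.769, 214.656] pointing down, gripper open.
Joint ranges: [-2.61, 2.61], [-1.02, 2.33], [0.03, 2.71], [-1.35, 4.49], [0.32, 2.68], [-2.91, 2.91]. Speed limits (rad/s): [2.57, 2.57, 3.14, 3.14, 3.14, 3.14].

INTERFACE

Orientations are given as a 3x3 rotation matrix whose columns are the frame's x, y, z axes.
In Python, from cell import arm, cams, order gives the robot as it stands.
- The arm moves only by the tool send_rows, never from a script. Its argument "plan" is a list that holds one entry, the list of rows, each a list of 7 numbers: the turn, a rotation vector about the world's x, y, z in degrees, then the shift along the world's x, y, z in cm, then the closure, from 0 (fully open) to 1 (shut). A call has 1 to 20 rows; each row is the pose to reach, as a shift and turn from the pose commanded when the call began; what a row does not reach only later rows make up. A row lasts 1/12 s, in which the tool goes at most 41.7 mm and 7.16 degrees, less where a joint would pass 70% of its speed; a pose out of reach is approached as far as the arm can. A call with a gripper value outside its range is refused whole. The fingers move at their own pace and stop on an object; "newtons" is the grip in N (left out, the last holds). Time passes only in rows, so rows that repeat a pose let the fingers close. It gives the time, the measured TCP pose, the force, the opening and the grip force at its end, in the units of the state.
- arm.read_state(): the state, without advancing time (a new reading comes with each control period).
- cams.capture(name): name is "scene" or "top"; returns a dict with "img" (400x640x3 uint8, red, green, blue), "depth" (400x640 float32, mm along the optical axis (not along the pixel's ray), 0 where there is no reading), "intrinsics" (3x3 intrinsics, pixels), "view" (4x4, takes a point from world to camera coordinates). Camera axes: x right, y down, z forward; pixel columns grow to the right and rows downward; lengths in mm; the calibration is good to about 2 mm. A picture is of the moment at which its call begins.
- order.finish_job(): hands the job in; it is judged then, once.
The state is a dict: "time": time; "joint_positions": joint angles; "joint_vel": joint speeds; "joint_torque": joint torques, N m; "tool_pos": TCP position; "ee_rot": TCP orientation; "ft_force": force on the tool from outside, world axes, zero at the start; "torque": the same for the moment, N m; "finger_gap": opening from 0.0 (shut) to 1.0 (fully open); "gripper_force": force on a finger pad.
Only numpy, scipy, OpenCV 4.12 (cv2) and the standard library are available. Lean on these libraries where they do the work, as an engineer would, in place of code of your own. Each camera call takes 0.05 s, during which the arm holds its last target. There are 200 camera calls.

TASK

Fold the crank's handle fully up out of its stowed position first, then wind the crank clockwise until the pressing bar has pushed the leaded glass panel squarely home against the cork-packed fence and you feel it nip up snugly, about 15 N of squeeze; glass cracks, so never squeeze beyond 40 N. Do not touch the panel itself or disturb the things around, and let go with the handle still up and the panel clamped.

Things in the scene. Friction and masses are not known exactly. Their poses are not given: they have to be found in the camera images.
- board: Wooden base board of the glazing press, fixed to the table, 290 (x) x 440 (y) x 18 mm; origin at the centre of its underside, z up. On its top, going along its +y, stand the drive drum with the crank (axis at x = 0, y = -130 mm), the pressing bar, the loose panel and the fence. It is placed and turned differently each time.
- fence: Dark wooden stop strip fixed across the board, 200 (x) x 25 (y) x 22 mm high; origin at the foot of its face towards the panel (the strip lies at +y), axes parallel to the board's. Its place along the board differs each time. Before that face is fixed a cork packing strip, 160 mm long, on which the panel comes to bear; it stands out 3 to 9 mm, differently each time and not measured.
- bar: Press bar: a carriage moved along the board's +y by the crank through a rack, about 15 mm per radian, and before it, on stiff springs (about 20 N per mm, 5 mm travel), an aluminium pressing face 130 (x) x 16 (y) x 20 mm high. Axes parallel to the board's; origin, fixed to the carriage, at the foot of the pressing face as it stands unloaded; starts at y = -45 mm of the board.
- panel: Small leaded stained-glass panel lying loose and flat on the board between bar and fence, 140 (x) x 122 (y) x 10 mm thick, about 350 g; origin at the centre of its underside. It starts clear of bar and fence and a little skewed. Not to be touched by the robot.
- crank (a joint): Turn of the crank about its vertical axis, rad; 0 at the start, grows clockwise from above, which advances the bar; stops at -0.3 and 6.2. Stiff (0.3 N m, about 5 N at the handle), stays where left, holds up to 20 N of squeeze. Sliding the panel adds about 1 N at the handle; with the panel home it rises about 1 N per 4 N of squeeze. 2.7 to 5.6 rad are needed, depending on fence and packing.
- handle (a joint): Fold angle of the crank handle, rad: 0 folded flat (lying level above the crank arm, pointing from its hinge inward to the crank's axis), 1.57 fully up (upright, against its stop). Hinge is stiff (about 0.12 N m, 2.5 N at the grip) and stays where it is left. Folding happens in the vertical plane through the crank's axis and the hinge.
- crank_axis (a point): Point on the crank's vertical axis at the top of the flat steel crank arm (arm 18 mm wide, 8 mm thick; hub 30 mm in diameter). The arm may point in any direction at the start. Below it is a grey drum 84 mm in diameter whose top is 40 mm lower, with a 26 mm boss.
- handle_hinge (a point): Centre of the handle's hinge pin, between two lugs at the outer end of the arm: 62 mm from the crank's axis, 24 mm above the arm's top. The pin is level, square to the arm.
- handle_grip (a point): Grasp point on the handle's axis, 46 mm from the hinge pin. Round dark wooden grip, 18 mm in diameter, 14 to 62 mm from the pin; spins freely on the handle's own axis. Folded, this point is 16 mm from the crank's axis and 24 mm above the arm's top, free at both sides; unfolded, 46 mm straight above the pin. Its x axis points from grip to pin, its y axis lies along the pin.
- tin: Small closed tin, 48 mm in diameter, 35 mm high, standing on the board's far side between drum and panel; origin at its underside. Leave alone.
- screwdriver: Screwdriver about 150 mm long lying on the board's near edge beside the panel. Leave alone.
- hammer: Hammer lying on the table to the right. Leave alone.

How it is judged:
By the outcome, as a careful person would: the job done as asked, in the order asked, and still so for the second after the job is handed in, with the robot touching nothing.
It also fails if it takes over 72 s, if anything falls off the work surface, if the arm or the gripper's body presses on something with over 40 N, if the wrist force passes 120 N, or if a joint passes its speed limit or range.

## Working session

There is one attempt and no reset: what is moved stays moved. The work goes in short steps, Python scripts to look and compute and a tool call to move; the robot and the scene stay as the last step left them, time stands still between calls to the robot, and variables do not carry over. Pictures are saved under pics/ and viewed, at most 10 in all, crops included, and the job is handed in when it is done.

Besides the shell and the picture viewer there is one more tool, called as name(argument=value, ...), one argument or row to a line, values as JSON. send_rows: Moves the arm, as the interface text tells. Its arguments: {"type":"object","properties":{"plan":{"type":"array","items":{"type":"array","items":{"type":"array","items":{"type":"number"}}}},"newtons":{"type":"number"}},"required":["plan"]}

```bash
mkdir -p pics; ls
python3 - <<'E'
from cell import arm,cams
import cv2,numpy as np
s=arm.read_state();print({k:np.round(v,3).tolist() for k,v in s.items()})
for n in("top","scene"):
    c=cams.capture(n);cv2.imwrite(f"pics/{n}0.png",c["img"][:,:,::-1]);np.savez(f"{n}0.npz",**c);print(n,c["intrinsics"].tolist(),np.round(c["view"],3).tolist())
E
```

```text
pics
{'time': 0.0, 'joint_positions': [1.214, 0.125, 1.652, -0.0, 1.367, -0.083], 'joint_vel': [-0.001, -0.001, 0.001, -0.001, 0.0, -0.001], 'joint_torque': [-0.001, -41.758, -35.994, 0.077, 0.049, -0.0], 'tool_pos': [175.56, 625.197, 213.405], 'ee_rot': [[-0.963, 0.27, -0.001], [0.27, 0.963, -0.002], [0.0, -0.002, -1.0]], 'ft_force': [-0.386, 0.154, 0.54], 'torque': [0.047, 0.048, -0.004], 'gripper_force': 0.0, 'finger_gap': 1.006}
top [[447.849249728178, 0.0, 321.1634827871701], [0.0, 447.849249728178, 198.1128926362244], [0.0, 0.0, 1.0]] [[-0.005, -1.0, -0.023, -75.007], [-0.983, 0.009, -0.181, 596.907], [0.181, 0.022, -0.983, 1176.923], [0.0, 0.0, 0.0, 1.0]]
scene [[373.9974377797146, 0.0, 320.6666025980832], [0.0, 373.9974377797146, 202.22462515506976], [0.0, 0.0, 1.0]] [[-0.675, 0.738, 0.014, 474.856], [0.549, 0.515, -0.658, -194.525], [-0.492, -0.437, -0.753, 1374.693], [0.0, 0.0, 0.0, 1.0]]
```

View pics/top0.png

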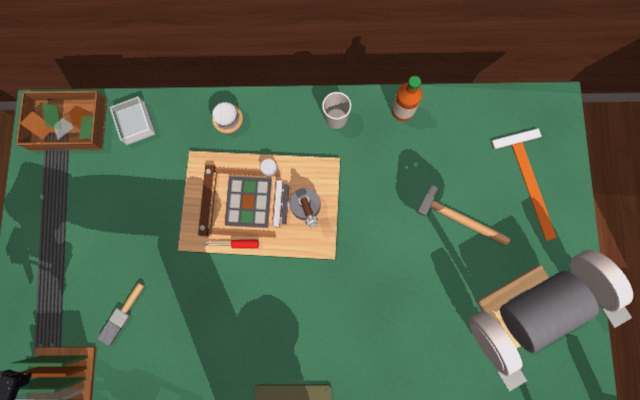

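View pics/scene0.png

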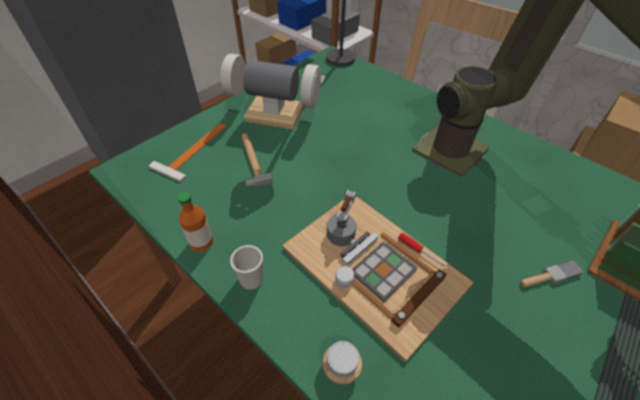

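```bash
cat > h.py <<'E'
import numpy as np,cv2
def world(c,u,v,z=None):
    """pixel -> world; on plane z if given, else by depth"""
    K=c["intrinsics"];V=c["view"];R=V[:3,:3];t=V[:3,3]
    r=np.linalg.solve(K,[u,v,1.]);o=-R.T@t;d=R.T@r
    s=(z-o[2])/d[2] if z is not None else c["depth"][int(round(v)),int(round(u))]
    return o+s*d
def pix(c,p):
    q=c["intrinsics"]@(c["view"][:3,:3]@np.array(p)+c["view"][:3,3]);return q[:2]/q[2]
E
python3 - <<'E'
from h import *
c=dict(np.load("top0.npz"))
a=c["img"][140:270,170:350,::-1];b=cv2.resize(a,None,fx=4.4,fy=4.4,interpolation=cv2.INTER_CUBIC);cv2.imwrite("pics/topc.png",b)
s=dict(np.load("scene0.npz"))
a=s["img"][180:365,275:480,::-1];b2=cv2.resize(a,None,fx=3.2,fy=3.2,interpolation=cv2.INTER_CUBIC);cv2.imwrite("pics/scenec.png",b2)
# board top by depth
v,u=np.mgrid[140:270,170:350];
P=np.array([world(c,x,y) for x,y in zip(u.ravel(),v.ravel())])
np.set_printoptions(precision=1,suppress=True)
print(np.histogram(P[:,2],bins=np.arange(-10,160,5)))
m=(abs(P[:,2]-18)<6).reshape(u.shape).astype(np.uint8)
cnt=max(cv2.findContours(cv2.morphologyEx(m,cv2.MORPH_OPEN,np.ones((3,3))),0,1)[0],key=cv2.contourArea)
W=np.array([world(c,p[0][0]+170,p[0][1]+140,18)[:2] for p in cnt],np.float32)
print(cv2.minAreaRect(W))
h=P[P[:,2]>75];hi=h[np.argsort(-h[:,2])]
print(len(h),hi[:40])
E
```

```text
(array([ 312, 4232, 3096,  150, 1662, 6976, 2525, 1504,  401,  844,  490,
         86,  148,   33,   92,  369,   83,    1,    0,    0,    0,    0,
         15,   58,    5,    1,    1,    1,   49,  116,   44,    0,    0]), array([-10,  -5,   0,   5,  10,  15,  20,  25,  30,  35,  40,  45,  50,
        55,  60,  65,  70,  75,  80,  85,  90,  95, 100, 105, 110, 115,
       120, 125, 130, 135, 140, 145, 150, 155]))
((588.6387939453125, 94.66241455078125), (439.0164489746094, 289.43756103515625), 86.5409164428711)
395 [[ 373.5 -106.1 1263.4]
 [ 373.5 -106.1 1263.4]
 [ 373.5 -106.1 1263.4]
 [ 373.5 -106.1 1263.4]
 [ 373.5 -106.1 1263.4]
 [ 373.5 -106.1 1263.4]
 [ 373.5 -106.1 1263.4]
 [ 373.5 -106.1 1263.4]
 [ 373.5 -106.1 1263.4]
 [ 373.5 -106.1 1263.4]
 [ 373.5 -106.1 1263.4]
 [ 373.5 -106.1 1263.4]
 [ 373.5 -106.1 1263.4]
 [ 373.5 -106.1 1263.4]
 [ 373.5 -106.1 1263.4]
 [ 373.5 -106.1 1263.4]
 [ 373.5 -106.1 1263.4]
 [ 373.5 -106.1 1263.4]
 [ 373.5 -106.1 1263.4]
 [ 373.5 -106.1 1263.4]
 [ 373.5 -106.1 1263.4]
 [ 373.5 -106.1 1263.4]
 [ 373.5 -106.1 1263.4]
 [ 373.5 -106.1 1263.4]
 [ 373.5 -106.1 1263.4]
 [ 373.5 -106.1 1263.4]
 [ 373.5 -106.1 1263.4]
 [ 373.5 -106.1 1263.4]
 [ 373.5 -106.1 1263.4]
 [ 373.5 -106.1 1263.4]
 [ 373.5 -106.1 1263.4]
 [ 373.5 -106.1 1263.4]
 [ 373.5 -106.1 1263.4]
 [ 373.5 -106.1 1263.4]
 [ 373.5 -106.1 1263.4]
 [ 373.5 -106.1 1263.4]
 [ 373.5 -106.1 1263.4]
 [ 373.5 -106.1 1263.4]
 [ 373.5 -106.1 1263.4]
 [ 373.5 -106.1 1263.4]]
```

View pics/topc.png

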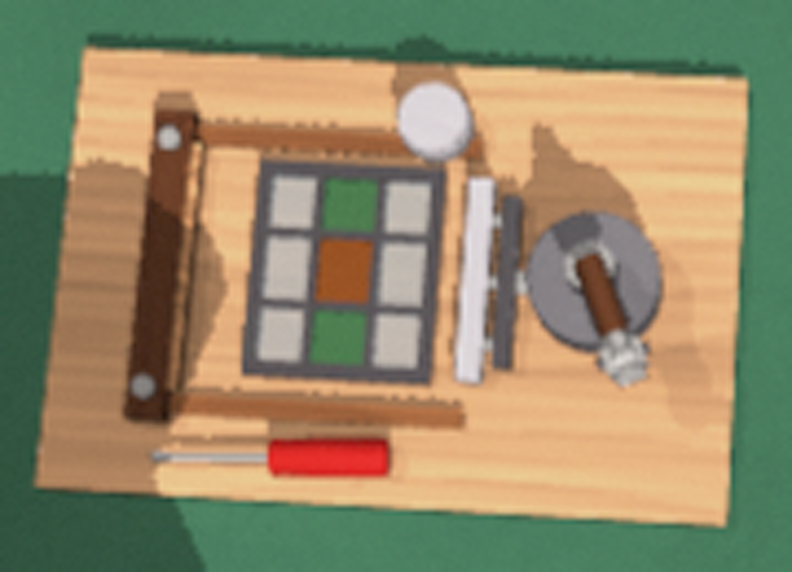

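View pics/scenec.png

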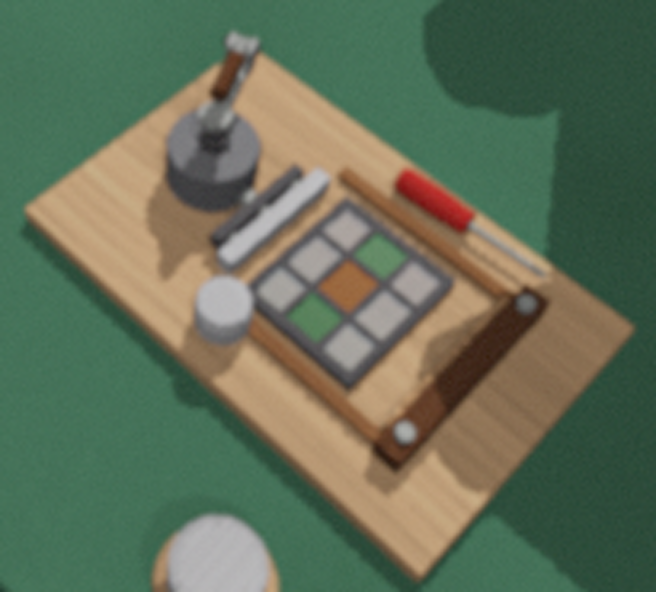

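Run:
```python
from h import *
np.set_printoptions(precision=1,suppress=True)
c=dict(np.load("top0.npz"));s=dict(np.load("scene0.npz"))
for n,c,(v0,v1,u0,u1) in(("top",c,(170,240,270,340)),("sc",s,(170,260,310,380))):
    v,u=np.mgrid[v0:v1,u0:u1]
    P=np.array([world(c,x,y) for x,y in zip(u.ravel(),v.ravel())])
    m=(P[:,2]>64)&(P[:,2]<74);print(n,"drum",m.sum(),cv2.minEnclosingCircle(P[m,:2].astype(np.float32)),np.median(P[m,2]))
    for lo,hi in((95,122),(122,155)):
        m=(P[:,2]>lo)&(P[:,2]<hi);print(lo,m.sum(),cv2.minAreaRect(P[m,:2].astype(np.float32)),np.percentile(P[m,2],[5,50,95]),P[m].mean(0))
    I=c["img"][v0:v1,u0:u1].reshape(-1,3).astype(int);b=(P[:,2]>122)&(P[:,2]<155)&(I[:,0]>I[:,2]*1.5)
    q=P[b,:2];print("grip",b.sum(),q.mean(0),cv2.minAreaRect(q.astype(np.float32)),np.median(P[b,2]))
    g=(P[:,2]>122)&(P[:,2]<155)&~(I[:,0]>I[:,2]*1.5);print("metal",g.sum(),P[g].mean(0))
c=dict(np.load("top0.npz"))
# board yaw & fence position in board frame
o=np.array([588.64,94.66]);th=np.radians(-3.46);X=np.array([np.cos(th),np.sin(th)]);Y=np.array([-X[1],X[0]])
for z,(U,V) in((38,(480,180)),(38,(468,380)),(40,(197,115)),(40,(166,420)),(28,(444,170)),(28,(432,383)),(28,(262,160)),(28,(245,375)),(70,(596,281))):
    w=world(c,U/4.4+170-.4,V/4.4+140-.4,z)[:2]-o;print(U,V,"board xy",w@X,w@Y)
```

```text
top drum 501 ((581.0966796875, -34.93772888183594), 41.894775390625) 67.53703174738666
95 80 ((553.2542114257812, -45.02190399169922), (89.76654815673828, 28.26544952392578), 20.23871612548828) [102.1 107.3 111.1] [557.7 -43.6 107.2]
122 210 ((548.90283203125, -50.298622131347656), (70.36287689208984, 30.75144386291504), 12.716828346252441) [132.3 137.3 141.9] [545.6 -47.9 137.3]
grip 117 [558.5 -42.8] ((551.05224609375, -49.813575744628906), (65.9560317993164, 30.75144386291504), 12.716828346252441) 138.4171356544466
metal 93 [529.4 -54.2 136.1]
sc drum 443 ((582.6790161132812, -33.04673767089844), 42.61513137817383) 68.5935977999078
95 136 ((557.6421508789062, -43.93600082397461), (83.36336517333984, 28.873624801635742), 22.92361831665039) [102.2 108.6 112.8] [570.  -35.8 108.3]
122 161 ((547.439453125, -43.50428009033203), (72.41928100585938, 30.526044845581055), 26.75345230102539) [128.8 138.8 142. ] [549.8 -44.4 137.5]
grip 81 [564.3 -40.2] ((554.8917236328125, -41.94016647338867), (60.612220764160156, 17.631135940551758), 9.905233383178711) 140.2755332761766
metal 80 [535.1 -48.7 135.6]
480 180 board xy 65.1683741107383 -50.76248878046906
468 380 board xy -63.29438933201384 -52.51627491152875
197 115 board xy 98.35251219605772 134.44289872478853
166 420 board xy -98.53964896726795 134.56381406438075
444 170 board xy 72.77732838655962 -25.722533746500247
432 383 board xy -65.25360169821128 -28.563474801849253
262 160 board xy 73.50645254925587 92.66917676502968
245 375 board xy -66.40104733011384 90.55763893429109
596 281 board xy -1.7294120345259596 -131.05620977274884
```

send_rows(
  plan=[
    [[0,0,35,39,-66.6,0,0.3],[0,0,35,39,-66.6,0,0.3],[0,0,35,39,-66.6,0,0.3],[0,0,35,39,-66.6,0,0.3],[0,0,35,39,-66.6,0,0.3],[0,0,35,39,-66.6,0,0.3],[0,0,35,39,-66.6,0,0.3],[0,0,35,39,-66.6,0,0.3],[0,0,35,39,-66.6,0,0.3],[0,0,35,39,-66.6,0,0.3],[0,0,35,39,-66.6,0,0.3],[0,0,35,39,-66.6,0,0.3],[0,0,35,39,-66.6,0,0.3],[0,0,35,39,-66.6,0,0.3],[0,0,35,39,-66.6,0,0.3],[0,0,35,39,-66.6,0,0.3],[0,0,35,39,-66.6,0,0.3],[0,0,35,39,-66.6,0,0.3],[0,0,35,39,-66.6,0,0.3],[0,0,35,39,-66.6,0,0.3]],
  ],
  newtons=15,
)

```text
time: 1.77
tool_pos: [567.1, -44.3, 213.9]
ee_rot: [[-0.945, -0.326, -0.001], [-0.326, 0.945, -0.001], [0.001, -0.001, -1.0]]
ft_force: [-0.3, 0.5, 0.5]
finger_gap: 0.699
gripper_force: 0.0
```

send_rows(
  plan=[
    [[0,0,0,0,0,-3,0.3],[0,0,0,0,0,-4,0.3],[0,0,0,0,0,-4,0.3],[0,0,0,0,0,-4,0.3]],
  ],
)

```text
time: 2.1
tool_pos: [564.6, -39.4, 173.5]
ee_rot: [[-0.943, -0.332, -0.003], [-0.332, 0.943, 0.001], [0.003, 0.001, -1.0]]
ft_force: [0.1, 0.4, 0.9]
finger_gap: 0.698
gripper_force: 0.0
```

Run:
```python
from h import *
from cell import arm,cams
for i in range(3):
    s=arm.read_state();print(np.round(s["tool_pos"],2),np.round(s["joint_positions"],3))
    c=cams.capture("scene")
a=c["img"][150:280,290:410,::-1];cv2.imwrite("pics/s1.png",cv2.resize(a,None,fx=4.5,fy=4.5,interpolation=cv2.INTER_CUBIC))
```

```text
[564.62 -39.38 173.51] [-0.165 -0.03   1.88   0.     1.294 -2.073]
[565.51 -39.53 174.9 ] [-0.164 -0.03   1.878  0.     1.294 -2.073]
[566.05 -39.64 175.72] [-0.165 -0.031  1.877  0.     1.294 -2.073]
```

View pics/s1.png

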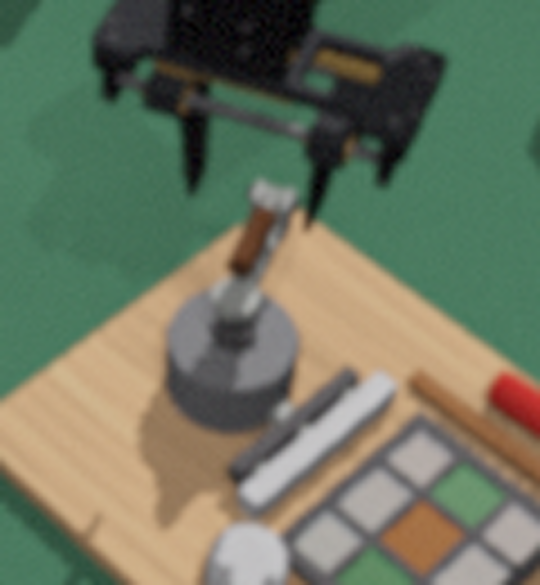

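send_rows(
  plan=[
    [[0,0,0,0,-0.05,-3,0.3],[0,0,0,0,-0.05,-5.5,0.3],[0,0,0,0,-0.05,-5.9,0.3],[0,0,0,0,-0.05,-5.9,0.6],[0,0,0,0,-0.05,-5.9,1],[0,0,0,0,-0.05,-5.9,1],[0,0,0,0,-0.05,-5.9,1],[0,0,0,0,-0.05,-5.9,1],[0,0,0,0,-0.05,-5.9,1]],
  ],
  newtons=15,
)

```text
time: 3.0
tool_pos: [566.4, -40.8, 116.7]
ee_rot: [[-0.944, -0.331, 0.002], [-0.331, 0.944, -0.0], [-0.002, -0.001, -1.0]]
ft_force: [-0.0, 0.4, -0.1]
finger_gap: 0.336
gripper_force: 0.0
```

send_rows(
  plan=[
    [[0,0,0,0,0,0,1],[0,0,0,0,0,0,1],[0,0,0,0,0,0,1],[0,0,0,0,0,0,1],[0,0,0,0,0,0,1],[0,0,0,0,0,0,1]],
  ],
)

```text
time: 3.5
tool_pos: [565.8, -40.4, 115.8]
ee_rot: [[-0.944, -0.331, 0.0], [-0.331, 0.944, 0.001], [-0.0, 0.001, -1.0]]
ft_force: [-0.9, 2.3, 2.4]
finger_gap: 0.186
gripper_force: 15.0
```

send_rows(
  plan=[
    [[0,0,0,-0.04,-0.01,0.6,1],[0,0,0,-0.15,-0.05,1.19,1],[0,0,0,-0.33,-0.12,1.76,1],[0,0,0,-0.58,-0.21,2.3,1],[0,0,0,-0.9,-0.32,2.8,1],[0,0,0,-1.27,-0.45,3.25,1],[0,0,0,-1.27,-0.45,3.25,1]],
  ],
)

```text
time: 4.08
tool_pos: [552.1, -45.4, 148.8]
ee_rot: [[-0.944, -0.33, -0.001], [-0.33, 0.944, 0.0], [0.001, 0.0, -1.0]]
ft_force: [-3.1, 2.1, -2.5]
finger_gap: 0.185
gripper_force: 15.0
```

send_rows(
  plan=[
    [[0,0,0,-0.42,-0.15,0.4,1],[0,0,0,-0.9,-0.32,0.73,1],[0,0,0,-1.41,-0.5,1.0,1],[0,0,0,-1.94,-0.69,1.19,1],[0,0,0,-2.5,-0.89,1.31,1],[0,0,0,-2.78,-0.99,1.35,1],[0,0,0,-3.06,-1.09,1.35,1],[0,0,0,-3.06,-1.09,1.35,1]],
  ],
)

```text
time: 4.75
tool_pos: [523.8, -55.8, 164.4]
ee_rot: [[-0.944, -0.33, 0.005], [-0.33, 0.944, 0.001], [-0.005, -0.001, -1.0]]
ft_force: [1.5, 4.4, 0.3]
finger_gap: 0.17
gripper_force: 15.0
```

send_rows(
  plan=[
    [[0,0,0,-0.15,-0.05,0,1],[0,0,0,-0.15,-0.05,0,1],[0,0,0,-0.15,-0.05,0,1]],
  ],
)

```text
time: 5.0
tool_pos: [522.9, -56.1, 164.6]
ee_rot: [[-0.944, -0.331, 0.007], [-0.331, 0.944, 0.001], [-0.007, -0.001, -1.0]]
ft_force: [4.6, 5.5, 0.1]
finger_gap: 0.174
gripper_force: 15.0
```

send_rows(
  plan=[
    [[0,0,0,-0.15,-0.05,0,1],[0,0,0,-0.15,-0.05,0,1],[0,0,0,-0.15,-0.05,0,1]],
  ],
)

```text
time: 5.25
tool_pos: [521.2, -56.7, 164.6]
ee_rot: [[-0.944, -0.331, 0.006], [-0.331, 0.944, 0.001], [-0.006, -0.001, -1.0]]
ft_force: [2.0, 4.4, 0.3]
finger_gap: 0.167
gripper_force: 14.5
```

Run:
```python
from h import *
from cell import arm,cams
c=cams.capture("scene");np.savez("s2.npz",**c)
a=c["img"][150:270,290:410,::-1];cv2.imwrite("pics/s2.png",cv2.resize(a,None,fx=5,fy=5,interpolation=cv2.INTER_CUBIC))
```

```text
(no output)
```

View pics/s2.png

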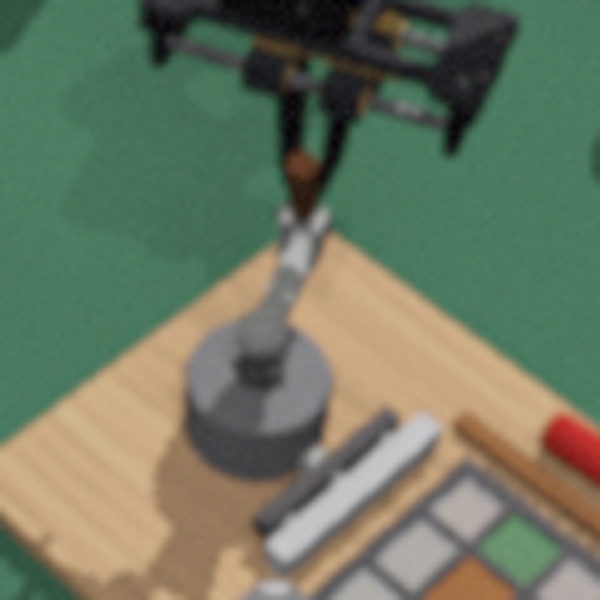

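Run:
```python
from h import *
c=dict(np.load("s2.npz"));np.set_printoptions(precision=1,suppress=True)
a=np.array([-.943,-.334,0]);h=np.array([581,-35,132])+62*a
for f in(50,60,70,80,90):
    p=np.radians(f);d=-a*np.cos(p)+np.array([0,0,1])*np.sin(p)
    print(f,[(pix(c,h+r*d)-[290,150])*5 for r in(0,14,62)])
v,u=np.mgrid[150:270,290:410];v=v.ravel();u=u.ravel()
P=np.array([world(c,x,y) for x,y in zip(u,v)]);I=c["img"][v,u].astype(int)
m=(I[:,0]>I[:,2]*1.5)&(I[:,0]>I[:,1]*1.3)&(P[:,2]>125)&(P[:,2]<230)
for i in np.where(m)[0]:
    q=P[i]-h;print((u[i]-290)*5,(v[i]-150)*5,P[i],"in",-(q@a),"z",q[2],"tan",q@[.334,-.943,0])
```

```text
50 [array([301.9, 219.7]), array([297.7, 217.7]), array([282.6, 210.1])]
60 [array([301.9, 219.7]), array([299.2, 213.5]), array([289.2, 190.7])]
70 [array([301.9, 219.7]), array([300.7, 209.5]), array([296.3, 172.4])]
80 [array([301.9, 219.7]), array([302.2, 205.8]), array([303.4, 155.7])]
90 [array([301.9, 219.7]), array([303.8, 202.6]), array([310.5, 141.2])]
290 130 [533.7 -61.7 206.3] in 8.487304248687769 z 74.33104271145771 tan 9.389265947204864
335 140 [525.5 -38.2 209.1] in 8.677944125341806 z 77.13155325431762 tan -15.48379248487317
290 145 [533.5 -60.9 195.6] in 8.608636847677658 z 63.58784632948084 tan 8.556490227632134
295 145 [522.8 -65.3 184.7] in -2.925320937987643 z 52.6889242065281 tan 9.134560659093832
285 150 [532.6 -64.5 188.7] in 6.603171595749659 z 56.69335789460547 tan 11.634282360402342
290 150 [533.3 -60.7 191.8] in 8.500001792893018 z 59.81199456823424 tan 8.319492702388873
295 150 [534.  -57.  194.9] in 10.348765027464198 z 62.870539957988285 tan 5.042392378150247
285 155 [535.2 -62.3 188.3] in 9.764527227618505 z 56.32935516726195 tan 10.4381699917144
290 
[... 4504 characters left out ...]
24717 z 39.71869882761143 tan -7.589077795966722
295 200 [540.  -49.4 166.4] in 18.6094413781781 z 34.423922322995736 tan -0.12862542909070163
300 200 [539.4 -46.5 168. ] in 19.00320617095851 z 36.04924187604081 tan -3.0058480988580927
305 200 [537.2 -44.9 167.5] in 17.402828403282196 z 35.477649953581704 tan -5.323409858334794
300 205 [536.5 -48.2 160.6] in 15.693714139241697 z 28.575030161757923 tan -2.380205435342659
305 205 [536.2 -45.2 162.6] in 16.41479098255354 z 30.57433382845386 tan -5.35600352924281
300 210 [536.5 -47.9 156.8] in 15.771850067948211 z 24.80967636356445 tan -2.700626263851747
305 210 [535.1 -45.6 157.4] in 15.178987766706996 z 25.36321320039633 tan -5.323372425745175
```

send_rows(
  plan=[
    [[0,0,0,0,0,0,0.4],[0,0,0,0,0,0,0.4],[0,0,0,0,0,0,0.4],[0,0,0,0.3,0.1,2.5,0.4],[0,0,0,1.2,0.5,4.5,0.4],[0,0,-7,1.2,0.5,4.5,0.4],[0,0,-14,1.2,0.5,4.5,0.4],[0,0,-21,1.2,0.5,4.5,0.4],[0,0,-28,1.2,0.5,4.5,0.4],[0,0,-35,1.2,0.5,4.5,0.4],[0,0,-42,1.2,0.5,4.5,0.4],[0,0,-49,1.2,0.5,4.5,0.4],[0,0,-56,1.2,0.5,4.5,0.4],[0,0,-63,1.2,0.5,4.5,0.4],[0,0,-70,1.2,0.5,4.5,0.4],[0,0,-77,1.2,0.5,4.5,0.4],[0,0,-84,1.2,0.5,4.5,0.4],[0,0,-90,1.2,0.5,4.5,0.4],[0,0,-90,1.2,0.5,4.5,0.4]],
  ],
)

```text
time: 6.88
tool_pos: [531.4, -52.7, 207.0]
ee_rot: [[-0.329, 0.944, 0.0], [0.944, 0.329, -0.001], [-0.001, -0.0, -1.0]]
ft_force: [0.2, 0.4, -0.3]
finger_gap: 0.597
gripper_force: 0.0
```

send_rows(
  plan=[
    [[0,0,0,0.25,0.1,-2,0.4],[0,0,0,0.25,0.1,-4.6,0.4],[0,0,0,0.25,0.1,-4.6,0.6],[0,0,0,0.25,0.1,-4.6,1],[0,0,0,0.25,0.1,-4.6,1],[0,0,0,0.25,0.1,-4.6,1],[0,0,0,0.25,0.1,-4.6,1],[0,0,0,0.25,0.1,-4.6,1],[0,0,0,0.25,0.1,-4.6,1],[0,0,0,0.25,0.1,-4.6,1]],
  ],
)

```text
time: 7.72
tool_pos: [534.3, -51.5, 162.1]
ee_rot: [[-0.331, 0.944, 0.001], [0.944, 0.331, -0.001], [-0.001, 0.001, -1.0]]
ft_force: [-3.4, -0.4, 5.4]
finger_gap: 0.243
gripper_force: 14.5
```

send_rows(
  plan=[
    [[0,0,0,-0.3,-0.11,0.05,1],[0,0,0,-0.6,-0.21,0.1,1],[0,0,0,-0.85,-0.3,0.12,1],[0,0,0,-1.04,-0.37,0.15,1],[0,0,0,-1.04,-0.37,0.15,1]],
  ],
)

```text
time: 8.13
tool_pos: [524.4, -54.7, 162.6]
ee_rot: [[-0.33, 0.944, 0.003], [0.944, 0.33, 0.0], [-0.001, 0.003, -1.0]]
ft_force: [2.1, 0.6, 2.1]
finger_gap: 0.186
gripper_force: 15.0
```

send_rows(
  plan=[
    [[0,0,0,-0.09,-0.03,0,1],[0,0,0,-0.14,-0.05,0,1],[0,0,0,-0.14,-0.05,0,1]],
  ],
)

```text
time: 8.38
tool_pos: [524.1, -54.8, 162.6]
ee_rot: [[-0.331, 0.944, 0.005], [0.944, 0.331, 0.001], [-0.001, 0.005, -1.0]]
ft_force: [6.8, 1.0, 0.2]
finger_gap: 0.189
gripper_force: 15.0
```

send_rows(
  plan=[
    [[0,0,0,-0.1,-0.035,0,1],[0,0,0,-0.14,-0.05,0,1],[0,0,0,-0.14,-0.05,0,1]],
  ],
)

```text
time: 8.63
tool_pos: [523.7, -55.0, 162.7]
ee_rot: [[-0.33, 0.944, 0.008], [0.944, 0.33, 0.002], [-0.001, 0.009, -1.0]]
ft_force: [10.4, 3.4, -2.3]
finger_gap: 0.187
gripper_force: 15.0
```

Run:
```python
from h import *
from cell import arm,cams
for i in range(4):
    s=arm.read_state();print(np.round(s["tool_pos"],2),np.round(s["ft_force"],2),np.round(s["joint_positions"],3));c=cams.capture("scene")
a=c["img"][150:270,290:410,::-1];cv2.imwrite("pics/s3.png",cv2.resize(a,None,fx=5,fy=5,interpolation=cv2.INTER_CUBIC))
```

```text
[523.75 -54.95 162.67] [10.4   3.44 -2.32] [-0.209 -0.118  1.982  0.004  1.27  -0.546]
[523.73 -54.92 162.64] [11.34  3.12 -1.1 ] [-0.208 -0.118  1.982  0.004  1.27  -0.546]
[523.76 -54.95 162.69] [10.32  2.31 -1.2 ] [-0.208 -0.118  1.982  0.004  1.27  -0.546]
[523.75 -54.94 162.67] [11.2   1.95 -2.36] [-0.208 -0.118  1.982  0.004  1.27  -0.546]
```

View pics/s3.png

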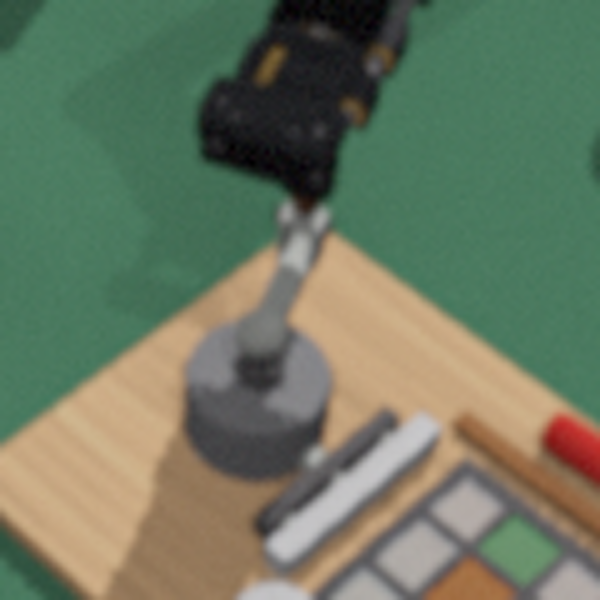

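send_rows(
  plan=[
    [[0,0,0,0.25,0.1,0,1],[0,0,7,0.25,0.1,0,1],[0,0,14,0.25,0.1,0,1],[0,0,21,0.25,0.1,0,1],[0,0,28,0.25,0.1,0,1],[0,0,35,0.25,0.1,0,1],[0,0,42,0.25,0.1,0,1],[0,0,49,0.25,0.1,0,1],[0,0,56,0.25,0.1,0,1],[0,0,63,0.25,0.1,0,1],[0,0,70,0.25,0.1,0,1],[0,0,77,0.25,0.1,0,1],[0,0,84,0.25,0.1,0,1],[0,0,90,0.25,0.1,0,1],[0,0,90,0.25,0.1,0,1]],
  ],
)

```text
time: 10.08
tool_pos: [523.9, -55.3, 162.6]
ee_rot: [[-0.943, -0.332, 0.002], [-0.332, 0.943, -0.001], [-0.001, -0.002, -1.0]]
ft_force: [3.6, -1.6, 3.3]
finger_gap: 0.187
gripper_force: 15.0
```

```bash
cat > arc.py <<'E'
import sys,numpy as np
# arc.py cx cy R th0 x0 y0 step n : shifts (cm) from commanded x0,y0 along clockwise arc
cx,cy,R,t0,x0,y0,st,n=map(float,sys.argv[1:])
print([[0,0,round(-st*k,1),round((cx+R*np.cos(np.radians(t0-st*k))-x0)/10,2),round((cy+R*np.sin(np.radians(t0-st*k))-y0)/10,2),0,1] for k in range(1,int(n)+1)])
E
python3 arc.py 582.4 -34.3 63 199.3 523.276 -54.831 4 20
python3 - <<'E'
from cell import arm
import numpy as np
s=arm.read_state();print(np.round(s["tool_pos"],2),np.round(s["joint_positions"],3))
E
```

```text
[[0, 0, -4.0, np.float64(-0.16), np.float64(0.39), 0, 1], [0, 0, -8.0, np.float64(-0.27), np.float64(0.82), 0, 1], [0, 0, -12.0, np.float64(-0.34), np.float64(1.25), 0, 1], [0, 0, -16.0, np.float64(-0.38), np.float64(1.69), 0, 1], [0, 0, -20.0, np.float64(-0.39), np.float64(2.13), 0, 1], [0, 0, -24.0, np.float64(-0.37), np.float64(2.57), 0, 1], [0, 0, -28.0, np.float64(-0.32), np.float64(3.01), 0, 1], [0, 0, -32.0, np.float64(-0.23), np.float64(3.44), 0, 1], [0, 0, -36.0, np.float64(-0.12), np.float64(3.86), 0, 1], [0, 0, -40.0, np.float64(0.02), np.float64(4.28), 0, 1], [0, 0, -44.0, np.float64(0.19), np.float64(4.69), 0, 1], [0, 0, -48.0, np.float64(0.39), np.float64(5.08), 0, 1], [0, 0, -52.0, np.float64(0.61), np.float64(5.46), 0, 1], [0, 0, -56.0, np.float64(0.86), np.float64(5.82), 0, 1], [0, 0, -60.0, np.float64(1.14), np.float64(6.16), 0, 1], [0, 0, -64.0, np.float64(1.43), np.float64(6.48), 0, 1], [0, 0, -68.0, np.float64(1.75), np.float64(6.79), 0, 1], [0, 0, -72.0, np.float64(2.09), np.float64(7.06), 0, 1], [0, 0, -76.0, np.float64(2.45), np.float64(7.32), 0, 1], [0, 0, -80.0, np.float64(2.83), np.float64(7.55), 0, 1]]
[523.9  -55.3  162.63] [-2.070e-01 -1.130e-01  1.977e+00 -1.000e-03  1.276e+00 -2.116e+00]
```

First 40° to check radial forces.

send_rows(
  plan=[
    [[0,0,-4,-0.16,0.39,0,1],[0,0,-8,-0.27,0.82,0,1],[0,0,-12,-0.34,1.25,0,1],[0,0,-16,-0.38,1.69,0,1],[0,0,-20,-0.39,2.13,0,1],[0,0,-24,-0.37,2.57,0,1],[0,0,-28,-0.32,3.01,0,1],[0,0,-32,-0.23,3.44,0,1],[0,0,-36,-0.12,3.86,0,1],[0,0,-40,0.02,4.28,0,1]],
  ],
)

```text
time: 10.92
tool_pos: [523.4, -13.5, 162.6]
ee_rot: [[-0.933, 0.359, -0.001], [0.359, 0.933, -0.004], [-0.001, -0.004, -1.0]]
ft_force: [0.3, -4.7, 5.2]
finger_gap: 0.192
gripper_force: 15.0
```

```bash
sed -i 's/round(/fl(/g; s/^cx/fl=lambda a,b:float(round(a,b))\ncx/;s/fl(round/float(round/' arc.py; sed -i 's/fl=lambda a,b:float(fl(/fl=lambda a,b:float(round(/' arc.py
python3 arc.py 582.4 -34.3 63 159.3 523.476 -12.031 4 20
```

```text
[[0, 0, -4.0, 0.17, 0.41, 0, 1], [0, 0, -8.0, 0.37, 0.8, 0, 1], [0, 0, -12.0, 0.59, 1.18, 0, 1], [0, 0, -16.0, 0.84, 1.54, 0, 1], [0, 0, -20.0, 1.12, 1.88, 0, 1], [0, 0, -24.0, 1.41, 2.2, 0, 1], [0, 0, -28.0, 1.73, 2.51, 0, 1], [0, 0, -32.0, 2.07, 2.78, 0, 1], [0, 0, -36.0, 2.43, 3.04, 0, 1], [0, 0, -40.0, 2.81, 3.27, 0, 1], [0, 0, -44.0, 3.2, 3.47, 0, 1], [0, 0, -48.0, 3.6, 3.64, 0, 1], [0, 0, -52.0, 4.02, 3.79, 0, 1], [0, 0, -56.0, 4.44, 3.9, 0, 1], [0, 0, -60.0, 4.87, 3.99, 0, 1], [0, 0, -64.0, 5.31, 4.05, 0, 1], [0, 0, -68.0, 5.75, 4.07, 0, 1], [0, 0, -72.0, 6.19, 4.07, 0, 1], [0, 0, -76.0, 6.63, 4.03, 0, 1], [0, 0, -80.0, 7.06, 3.96, 0, 1]]
```

send_rows(
  plan=[
    [[0,0,-4,0.17,0.41,0,1],[0,0,-8,0.37,0.8,0,1],[0,0,-12,0.59,1.18,0,1],[0,0,-16,0.84,1.54,0,1],[0,0,-20,1.12,1.88,0,1],[0,0,-24,1.41,2.2,0,1],[0,0,-28,1.73,2.51,0,1],[0,0,-32,2.07,2.78,0,1],[0,0,-36,2.43,3.04,0,1],[0,0,-40,2.81,3.27,0,1],[0,0,-44,3.2,3.47,0,1],[0,0,-48,3.6,3.64,0,1],[0,0,-52,4.02,3.79,0,1],[0,0,-56,4.44,3.9,0,1],[0,0,-60,4.87,3.99,0,1]],
  ],
)

```text
time: 12.17
tool_pos: [570.6, 27.7, 162.5]
ee_rot: [[-0.156, 0.988, -0.005], [0.988, 0.156, -0.001], [0.0, -0.005, -1.0]]
ft_force: [-5.0, -0.4, 8.4]
finger_gap: 0.184
gripper_force: 15.0
```

```bash
python3 arc.py 582.4 -34.3 63 99.3 572.176 27.869 4 20
python3 - <<'E'
from h import *
from cell import cams
c=cams.capture("scene");np.savez("s4.npz",**c)
a=c["img"][130:310,290:450,::-1];cv2.imwrite("pics/s4.png",cv2.resize(a,None,fx=3.3,fy=3.3,interpolation=cv2.INTER_CUBIC))
E
```

```text
[[0, 0, -4.0, 0.44, 0.06, 0, 1], [0, 0, -8.0, 0.88, 0.08, 0, 1], [0, 0, -12.0, 1.32, 0.08, 0, 1], [0, 0, -16.0, 1.76, 0.04, 0, 1], [0, 0, -20.0, 2.19, -0.03, 0, 1], [0, 0, -24.0, 2.62, -0.12, 0, 1], [0, 0, -28.0, 3.04, -0.25, 0, 1], [0, 0, -32.0, 3.45, -0.4, 0, 1], [0, 0, -36.0, 3.85, -0.59, 0, 1], [0, 0, -40.0, 4.24, -0.8, 0, 1], [0, 0, -44.0, 4.61, -1.04, 0, 1], [0, 0, -48.0, 4.96, -1.3, 0, 1], [0, 0, -52.0, 5.29, -1.59, 0, 1], [0, 0, -56.0, 5.61, -1.9, 0, 1], [0, 0, -60.0, 5.9, -2.23, 0, 1], [0, 0, -64.0, 6.16, -2.58, 0, 1], [0, 0, -68.0, 6.41, -2.94, 0, 1], [0, 0, -72.0, 6.62, -3.33, 0, 1], [0, 0, -76.0, 6.81, -3.72, 0, 1], [0, 0, -80.0, 6.97, -4.13, 0, 1]]
```

View pics/s4.png

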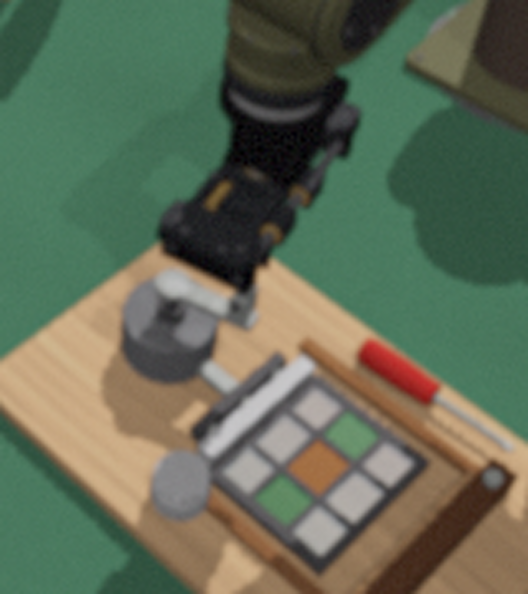

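send_rows(
  plan=[
    [[0,0,-4,0.44,0.06,0.1,1],[0,0,-8,0.88,0.08,0.15,1],[0,0,-12,1.32,0.08,0.15,1],[0,0,-16,1.76,0.04,0.15,1],[0,0,-20,2.19,-0.03,0.15,1],[0,0,-24,2.62,-0.12,0.15,1],[0,0,-28,3.04,-0.25,0.15,1],[0,0,-32,3.45,-0.4,0.15,1],[0,0,-36,3.85,-0.59,0.15,1],[0,0,-40,4.24,-0.8,0.15,1],[0,0,-44,4.61,-1.04,0.15,1],[0,0,-48,4.96,-1.3,0.15,1],[0,0,-52,5.29,-1.59,0.15,1],[0,0,-56,5.61,-1.9,0.15,1],[0,0,-60,5.9,-2.23,0.15,1],[0,0,-60,5.9,-2.23,0.15,1]],
  ],
)

```text
time: 13.55
tool_pos: [630.1, 6.9, 162.7]
ee_rot: [[0.776, 0.63, -0.004], [0.63, -0.776, 0.003], [-0.001, -0.005, -1.0]]
ft_force: [-1.0, 4.7, 2.2]
finger_gap: 0.185
gripper_force: 15.0
```

```bash
python3 arc.py 582.4 -34.3 63 39.3 631.176 5.569 2 20
cat > st.py <<'E'
from h import *
from cell import arm,cams
F=[];
for i in range(6):
    s=arm.read_state();F.append(np.r_[s["tool_pos"],s["ft_force"]]);c=cams.capture("top")
m=np.mean(F,0);d=m[:2]-[582.4,-34.3];r=d/np.hypot(*d);t=np.array([r[1],-r[0]])
print("pos",m[:3].round(1),"R",np.hypot(*d).round(1),"th",np.degrees(np.arctan2(d[1],d[0])).round(2),"Ft",(-m[3:5]@t).round(2),"Fr out",(-m[3:5]@r).round(2),"Fz",m[5].round(2))
np.savez("last.npz",**c)
E
python3 st.py
```

```text
[[0, 0, -2.0, 0.13, -0.17, 0, 1], [0, 0, -4.0, 0.26, -0.35, 0, 1], [0, 0, -6.0, 0.39, -0.53, 0, 1], [0, 0, -8.0, 0.51, -0.71, 0, 1], [0, 0, -10.0, 0.62, -0.9, 0, 1], [0, 0, -12.0, 0.72, -1.1, 0, 1], [0, 0, -14.0, 0.82, -1.29, 0, 1], [0, 0, -16.0, 0.91, -1.49, 0, 1], [0, 0, -18.0, 0.99, -1.7, 0, 1], [0, 0, -20.0, 1.07, -1.9, 0, 1], [0, 0, -22.0, 1.14, -2.11, 0, 1], [0, 0, -24.0, 1.2, -2.32, 0, 1], [0, 0, -26.0, 1.25, -2.54, 0, 1], [0, 0, -28.0, 1.3, -2.75, 0, 1], [0, 0, -30.0, 1.34, -2.97, 0, 1], [0, 0, -32.0, 1.37, -3.19, 0, 1], [0, 0, -34.0, 1.4, -3.4, 0, 1], [0, 0, -36.0, 1.41, -3.62, 0, 1], [0, 0, -38.0, 1.42, -3.84, 0, 1], [0, 0, -40.0, 1.42, -4.06, 0, 1]]
pos [630.1   6.9 162.7] R 63.0 th 40.81 Ft 4.71 Fr out -1.95 Fz 1.58
```

```bash
python3 arc.py 582.4 -34.3 64.5 39.3 631.176 5.569 2 20
```

```text
[[0, 0, -2.0, 0.25, -0.08, 0, 1], [0, 0, -4.0, 0.39, -0.26, 0, 1], [0, 0, -6.0, 0.51, -0.45, 0, 1], [0, 0, -8.0, 0.63, -0.64, 0, 1], [0, 0, -10.0, 0.75, -0.83, 0, 1], [0, 0, -12.0, 0.85, -1.03, 0, 1], [0, 0, -14.0, 0.95, -1.23, 0, 1], [0, 0, -16.0, 1.05, -1.44, 0, 1], [0, 0, -18.0, 1.13, -1.64, 0, 1], [0, 0, -20.0, 1.21, -1.86, 0, 1], [0, 0, -22.0, 1.28, -2.07, 0, 1], [0, 0, -24.0, 1.34, -2.28, 0, 1], [0, 0, -26.0, 1.4, -2.5, 0, 1], [0, 0, -28.0, 1.45, -2.72, 0, 1], [0, 0, -30.0, 1.49, -2.94, 0, 1], [0, 0, -32.0, 1.52, -3.17, 0, 1], [0, 0, -34.0, 1.54, -3.39, 0, 1], [0, 0, -36.0, 1.56, -3.62, 0, 1], [0, 0, -38.0, 1.57, -3.84, 0, 1], [0, 0, -40.0, 1.57, -4.07, 0, 1]]
```

send_rows(
  plan=[
    [[0,0,-2,0.25,-0.08,0,1],[0,0,-4,0.39,-0.26,0,1],[0,0,-6,0.51,-0.45,0,1],[0,0,-8,0.63,-0.64,0,1],[0,0,-10,0.75,-0.83,0,1],[0,0,-12,0.85,-1.03,0,1],[0,0,-14,0.95,-1.23,0,1],[0,0,-16,1.05,-1.44,0,1],[0,0,-18,1.13,-1.64,0,1]],
  ],
)

```text
time: 14.6
tool_pos: [640.6, -9.8, 162.7]
ee_rot: [[0.932, 0.362, -0.005], [0.362, -0.932, 0.002], [-0.004, -0.004, -1.0]]
ft_force: [-4.5, 5.5, 3.8]
finger_gap: 0.19
gripper_force: 15.0
```

```bash
python3 st.py
python3 - <<'E'
from h import *
c=dict(np.load("last.npz"))
o=np.array([588.64,94.66]);th=np.radians(-3.46);X=np.array([np.cos(th),np.sin(th)]);Y=np.array([-X[1],X[0]])
# rectify the board: 3 px/mm at z=28 (panel top)
g=np.mgrid[-110:110:.4,-70:170:.4];A=[]
W=o[:,None,None]+X[:,None,None]*g[0]+Y[:,None,None]*g[1]
K=c["intrinsics"]@np.c_[c["view"][:3,:3],c["view"][:3,3]]
q=np.einsum('ij,jkl->ikl',K,np.stack([W[0],W[1],W[0]*0+28,W[0]*0+1]));q=q/q[2]
im=cv2.remap(c["img"],q[0].astype(np.float32),q[1].astype(np.float32),cv2.INTER_CUBIC)
cv2.imwrite("pics/r1.png",im[::-1,:,::-1])
E
```

```text
pos [640.8 -10.1 162.6] R 63.2 th 22.51 Ft 4.77 Fr out 1.9 Fz 2.52
```

View pics/r1.png

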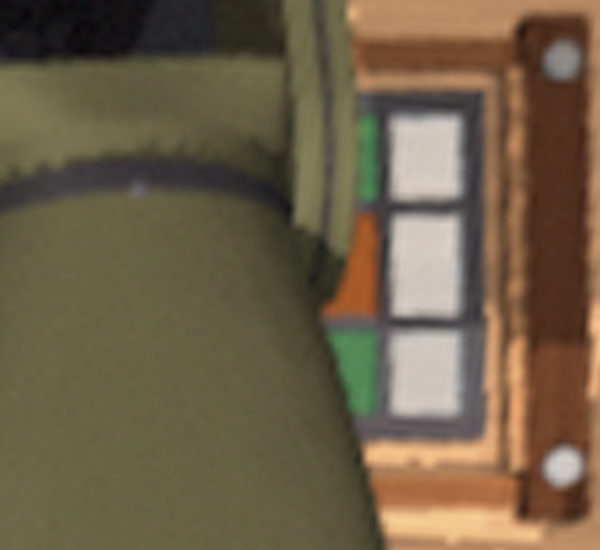

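```bash
python3 arc.py 582.4 -34.3 64.5 21.3 642.476 -10.831 1 20
```

```text
[[0, 0, -1.0, 0.04, -0.11, 0, 1], [0, 0, -2.0, 0.08, -0.22, 0, 1], [0, 0, -3.0, 0.12, -0.32, 0, 1], [0, 0, -4.0, 0.15, -0.43, 0, 1], [0, 0, -5.0, 0.18, -0.54, 0, 1], [0, 0, -6.0, 0.21, -0.64, 0, 1], [0, 0, -7.0, 0.24, -0.75, 0, 1], [0, 0, -8.0, 0.27, -0.86, 0, 1], [0, 0, -9.0, 0.29, -0.97, 0, 1], [0, 0, -10.0, 0.32, -1.08, 0, 1], [0, 0, -11.0, 0.34, -1.19, 0, 1], [0, 0, -12.0, 0.36, -1.3, 0, 1], [0, 0, -13.0, 0.37, -1.42, 0, 1], [0, 0, -14.0, 0.39, -1.53, 0, 1], [0, 0, -15.0, 0.4, -1.64, 0, 1], [0, 0, -16.0, 0.41, -1.75, 0, 1], [0, 0, -17.0, 0.42, -1.86, 0, 1], [0, 0, -18.0, 0.43, -1.98, 0, 1], [0, 0, -19.0, 0.44, -2.09, 0, 1], [0, 0, -20.0, 0.44, -2.2, 0, 1]]
```

send_rows(
  plan=[
    [[0,0,-1,0.04,-0.11,0,1],[0,0,-2,0.08,-0.22,0,1],[0,0,-3,0.12,-0.32,0,1],[0,0,-4,0.15,-0.43,0,1],[0,0,-5,0.18,-0.54,0,1],[0,0,-6,0.21,-0.64,0,1],[0,0,-7,0.24,-0.75,0,1],[0,0,-8,0.27,-0.86,0,1]],
  ],
)

```text
time: 15.57
tool_pos: [643.5, -18.3, 162.7]
ee_rot: [[0.973, 0.23, -0.004], [0.23, -0.973, 0.002], [-0.004, -0.003, -1.0]]
ft_force: [-3.3, 4.4, 2.7]
finger_gap: 0.188
gripper_force: 15.0
```

```bash
python3 st.py
```

```text
pos [643.6 -18.5 162.7] R 63.2 th 14.47 Ft 5.04 Fr out 2.37 Fz 2.35
```

send_rows(
  plan=[
    [[0,0,-1,0.02,-0.11,0,1],[0,0,-2,0.05,-0.22,0,1],[0,0,-3,0.07,-0.33,0,1],[0,0,-4,0.09,-0.44,0,1]],
  ],
)

```text
time: 16.2
tool_pos: [644.4, -22.7, 162.6]
ee_rot: [[0.987, 0.161, -0.004], [0.162, -0.987, 0.002], [-0.004, -0.003, -1.0]]
ft_force: [-4.1, 4.4, 2.3]
finger_gap: 0.182
gripper_force: 15.0
```

```bash
python3 st.py
```

```text
pos [644.5 -22.8 162.6] R 63.1 th 10.48 Ft 4.89 Fr out 2.55 Fz 1.89
```

send_rows(
  plan=[
    [[0,0,-1,0.02,-0.11,0,1],[0,0,-2,0.03,-0.22,0,1],[0,0,-2,0.03,-0.22,0,1]],
  ],
)

```text
time: 16.75
tool_pos: [644.8, -25.0, 162.6]
ee_rot: [[0.992, 0.127, -0.004], [0.127, -0.992, 0.002], [-0.004, -0.002, -1.0]]
ft_force: [-2.9, 4.1, 1.4]
finger_gap: 0.184
gripper_force: 15.0
```

```bash
python3 st.py
```

```text
pos [644.8 -25.  162.6] R 63.1 th 8.48 Ft 4.89 Fr out 2.72 Fz 1.84
```

send_rows(
  plan=[
    [[0,0,-1,0.01,-0.11,0,1],[0,0,-2,0.02,-0.22,0,1],[0,0,-2,0.02,-0.22,0,1]],
  ],
)

```text
time: 17.3
tool_pos: [645.1, -27.1, 162.7]
ee_rot: [[0.996, 0.092, -0.004], [0.092, -0.996, 0.002], [-0.004, -0.002, -1.0]]
ft_force: [-3.4, 4.8, 1.4]
finger_gap: 0.187
gripper_force: 15.0
```

```bash
python3 st.py
```

```text
pos [645.1 -27.1 162.6] R 63.1 th 6.53 Ft 4.96 Fr out 2.84 Fz 2.1
```

send_rows(
  plan=[
    [[0,0,-1,0.01,-0.11,0,1],[0,0,-2,0.02,-0.22,0,1],[0,0,-2,0.02,-0.22,0,1]],
  ],
)

```text
time: 17.85
tool_pos: [645.3, -29.3, 162.7]
ee_rot: [[0.998, 0.058, -0.004], [0.058, -0.998, 0.002], [-0.004, -0.002, -1.0]]
ft_force: [-2.6, 4.1, 1.8]
finger_gap: 0.187
gripper_force: 15.0
```

```bash
python3 st.py
```

```text
pos [645.3 -29.3 162.6] R 63.1 th 4.56 Ft 4.75 Fr out 2.75 Fz 2.05
```

send_rows(
  plan=[
    [[0,0,-1,0.01,-0.11,0,1],[0,0,-2,0.01,-0.22,0,1],[0,0,-2,0.01,-0.22,0,1]],
  ],
)

```text
time: 18.4
tool_pos: [645.4, -31.5, 162.7]
ee_rot: [[1.0, 0.023, -0.004], [0.023, -1.0, 0.002], [-0.004, -0.002, -1.0]]
ft_force: [-4.2, 5.1, 1.7]
finger_gap: 0.188
gripper_force: 15.0
```

```bash
python3 st.py
```

```text
pos [645.4 -31.5 162.6] R 63.1 th 2.58 Ft 4.91 Fr out 3.25 Fz 1.74
```

send_rows(
  plan=[
    [[0,0,-1,0,-0.11,0,1],[0,0,-2,0,-0.22,0,1],[0,0,-2,0,-0.22,0,1]],
  ],
)

```text
time: 18.95
tool_pos: [645.5, -33.6, 162.7]
ee_rot: [[1.0, -0.012, -0.004], [-0.012, -1.0, 0.002], [-0.004, -0.002, -1.0]]
ft_force: [-2.2, 5.6, 2.4]
finger_gap: 0.185
gripper_force: 15.0
```

```bash
python3 st.py
```

```text
pos [645.4 -33.6 162.6] R 63.0 th 0.62 Ft 4.87 Fr out 3.06 Fz 1.4
```

send_rows(
  plan=[
    [[0,0,-1,0,-0.11,0,1],[0,0,-2,-0.01,-0.22,0,1],[0,0,-2,-0.01,-0.22,0,1]],
  ],
)

```text
time: 19.5
tool_pos: [645.4, -35.8, 162.6]
ee_rot: [[0.999, -0.047, -0.004], [-0.047, -0.999, 0.002], [-0.004, -0.002, -1.0]]
ft_force: [-2.2, 5.2, 1.8]
finger_gap: 0.189
gripper_force: 15.0
```

```bash
python3 st.py
```

```text
pos [645.4 -35.8 162.7] R 63.0 th -1.33 Ft 4.83 Fr out 2.89 Fz 1.83
```

send_rows(
  plan=[
    [[0,0,-1,-0.01,-0.11,0,1],[0,0,-2,-0.02,-0.22,0,1],[0,0,-2,-0.02,-0.22,0,1]],
  ],
)

```text
time: 20.05
tool_pos: [645.3, -37.9, 162.7]
ee_rot: [[0.997, -0.082, -0.003], [-0.082, -0.997, 0.002], [-0.004, -0.002, -1.0]]
ft_force: [-3.2, 4.8, 1.0]
finger_gap: 0.186
gripper_force: 15.0
```

```bash
python3 st.py
```

```text
pos [645.3 -37.9 162.6] R 63.0 th -3.3 Ft 4.86 Fr out 3.0 Fz 1.46
```

send_rows(
  plan=[
    [[0,0,-1,-0.01,-0.11,0,1],[0,0,-2,-0.02,-0.22,0,1],[0,0,-2,-0.02,-0.22,0,1]],
  ],
)

```text
time: 20.6
tool_pos: [645.1, -39.7, 162.6]
ee_rot: [[0.993, -0.117, -0.003], [-0.117, -0.993, 0.003], [-0.004, -0.003, -1.0]]
ft_force: [-2.2, 5.6, 2.0]
finger_gap: 0.183
gripper_force: 15.0
```

```bash
python3 st.py
```

```text
pos [645.1 -39.6 162.6] R 63.0 th -4.87 Ft 6.13 Fr out 2.62 Fz 1.72
```

send_rows(
  plan=[
    [[0,0,-1,-0.01,-0.11,0,1],[0,0,-2,-0.03,-0.22,0,1],[0,0,-2,-0.03,-0.22,0,1]],
  ],
)

```text
time: 21.15
tool_pos: [645.0, -41.3, 162.7]
ee_rot: [[0.989, -0.151, -0.003], [-0.151, -0.989, 0.005], [-0.004, -0.004, -1.0]]
ft_force: [-2.6, 7.4, 1.6]
finger_gap: 0.186
gripper_force: 15.0
```

```bash
python3 st.py
python3 - <<'E'
from h import *
c=dict(np.load("last.npz"))
o=np.array([588.64,94.66]);th=np.radians(-3.46);X=np.array([np.cos(th),np.sin(th)]);Y=np.array([-X[1],X[0]])
K=c["intrinsics"]@np.c_[c["view"][:3,:3],c["view"][:3,3]]
y=np.arange(105,142,1.)
for x in (50,20,-20,-50):
    row=[]
    for yy in y:
        w=o+X*x+Y*yy;q=K@[w[0],w[1],28,1];q=q[:2]/q[2]
        row.append(int(cv2.getRectSubPix(cv2.cvtColor(c["img"],cv2.COLOR_RGB2GRAY),(1,1),tuple(map(float,q)))[0,0]))
    print(x,row)
E
```

```text
pos [645.  -41.2 162.7] R 63.0 th -6.32 Ft 7.4 Fr out 2.72 Fz 1.63
50 [201, 201, 201, 202, 202, 201, 201, 201, 202, 202, 202, 202, 197, 183, 169, 151, 128, 105, 89, 78, 67, 63, 61, 59, 61, 63, 66, 87, 108, 126, 130, 134, 133, 117, 101, 87, 75]
20 [199, 199, 200, 201, 202, 203, 203, 204, 204, 205, 205, 205, 198, 184, 169, 150, 126, 104, 89, 78, 67, 63, 61, 59, 60, 62, 65, 81, 96, 109, 113, 118, 115, 101, 88, 77, 67]
-20 [96, 95, 93, 96, 99, 101, 102, 103, 104, 103, 104, 104, 103, 102, 101, 99, 97, 95, 94, 93, 93, 93, 93, 90, 86, 84, 83, 83, 88, 103, 118, 126, 129, 132, 122, 107, 92]
-50 [202, 202, 201, 201, 202, 202, 202, 202, 202, 202, 202, 200, 196, 192, 178, 160, 142, 128, 114, 101, 99, 98, 96, 93, 89, 88, 91, 93, 110, 137, 164, 169, 166, 163, 144, 124, 104]
```

send_rows(
  plan=[
    [[0,0,-0.6,-0.01,-0.07,0,1],[0,0,-1.2,-0.02,-0.14,0,1],[0,0,-1.2,-0.02,-0.14,0,1]],
  ],
)

```text
time: 21.7
tool_pos: [644.9, -42.2, 162.7]
ee_rot: [[0.985, -0.171, -0.003], [-0.171, -0.985, 0.005], [-0.004, -0.005, -1.0]]
ft_force: [-1.4, 9.6, 1.8]
finger_gap: 0.184
gripper_force: 15.0
```

```bash
python3 st.py
```

```text
pos [644.9 -42.2 162.7] R 63.0 th -7.17 Ft 9.18 Fr out 2.89 Fz 1.24
```

send_rows(
  plan=[
    [[0,0,0,0,0.1,0,1],[0,0,0,-0.03,0.2,0,1],[0,0,0,-0.03,0.2,0,1],[0,0,0,-0.03,0.2,0,0.5],[0,0,0,-0.03,0.2,0,0.5],[0,0,0,-0.03,0.2,0,0.5],[0,0,0,-0.03,0.2,0,0.5],[0,0,0,-0.03,0.2,0,0.5],[0,0,0,-0.03,0.2,0,0.5],[0,0,0,-0.03,0.2,2,0.5],[0,0,0,-0.03,0.2,5,0.5],[0,0,0,-0.03,0.2,9,0.5],[0,0,0,-0.03,0.2,13,0.5]],
  ],
)

```text
time: 23.08
tool_pos: [644.8, -43.1, 293.7]
ee_rot: [[0.985, -0.172, -0.003], [-0.172, -0.985, 0.0], [-0.003, 0.0, -1.0]]
ft_force: [1.1, 0.6, 0.3]
finger_gap: 0.5
gripper_force: 0.0
```

send_rows(
  plan=[
    [[0,0,0,0,0,3,0.5],[0,0,0,-4,-4,3,0.5],[0,0,0,-8,-8,3,0.5],[0,0,0,-12,-12,3,0.5],[0,0,0,-15,-15,3,0.5],[0,0,0,-18,-18,3,0.5],[0,0,0,-18,-18,3,0.5]],
  ],
)

```text
time: 23.67
tool_pos: [467.2, -220.9, 323.9]
ee_rot: [[0.985, -0.171, 0.001], [-0.171, -0.985, -0.001], [0.001, 0.001, -1.0]]
ft_force: [2.0, -1.3, 0.8]
finger_gap: 0.501
gripper_force: 0.0
```

Run:
```python
from h import *
from cell import cams
c=cams.capture("top");d=cams.capture("scene")
f=lambda a,s:cv2.resize(a[:,:,::-1],None,fx=s,fy=s,interpolation=cv2.INTER_CUBIC)
A=f(c["img"][140:270,170:350],2.2);B=f(d["img"][180:310,300:470],2.35)
h=min(len(A),len(B));cv2.imwrite("pics/f.png",np.hstack([A[:h],B[:h]]))
```

```text
(no output)
```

View pics/f.png

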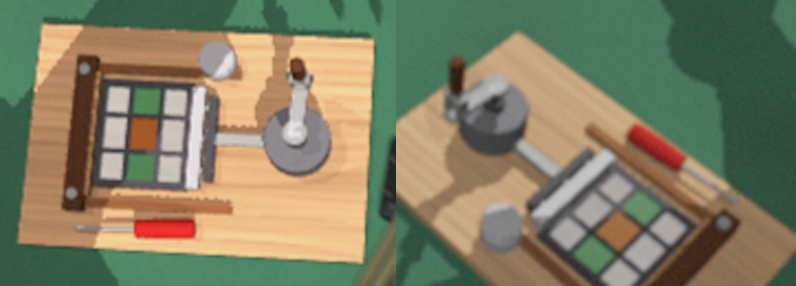

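Run:
```python
from h import *
from cell import cams
np.set_printoptions(precision=1,suppress=True)
for n,(v0,v1,u0,u1) in(("top",(160,200,290,325)),("scene",(190,240,310,350))):
    c=cams.capture(n);v,u=np.mgrid[v0:v1,u0:u1];v=v.ravel();u=u.ravel()
    P=np.array([world(c,x,y) for x,y in zip(u,v)]);I=c["img"][v,u].astype(int)
    for lo,hi in((150,165),(165,180),(186,205)):
        m=(P[:,2]>lo)&(P[:,2]<hi)&(I[:,0]>I[:,2]*1.4);print(n,lo,m.sum(),P[m].mean(0),P[m].min(0),P[m].max(0))
```

```text
top 150 3 [636.1 -46.3 162.1] [634.3 -48.9 158.7] [638.3 -43.6 164.2]
top 165 8 [635.5 -42.5 172.8] [634.2 -49.4 165.9] [638.4 -37.  179. ]
top 186 42 [642.4 -42.8 192.7] [634.5 -50.6 187.5] [652.1 -35.3 196.2]
scene 150 18 [648.6 -36.8 159.6] [641.6 -43.9 153.2] [652.1 -33.1 164.1]
scene 165 21 [649.1 -36.5 173.5] [642.6 -43.  165.3] [653.4 -32.4 179.6]
scene 186 40 [645.9 -39.7 193.2] [636.1 -47.3 186.7] [652.5 -32.1 197.5]
```

Surfaces at z≈160 and 173 line up and the tip sits above the hinge, so the handle is fully upright. I'm handing in.

```bash
python3 -c "
from cell import order
print(order.finish_job())"
```

```text
the job is handed in; nothing more can be done
None
```

The handle was folded fully up first (it took a second grip to reach its stop). The crank was then wound about 3.6 rad clockwise until the panel sat square on the packing at an estimated 15–17 N, then released with the handle still up, and the job was handed in at about 24 s; no verdict came back.

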